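Put the washed paddle under the drying stand's weighted arm

TASK

Tuck the loose square-ended wooden paddle under the weighted arm of the drying stand, blade first, so that it lies flat on the pile, with its front edge right up against the stop and the arm resting on it. Do not fling the arm back, and leave the round-ended paddle and the stack of biscuits where they are.

Things in the scene. Friction and masses are not known exactly. Their poses are not given: they have to be found in the camera images.
- paddle_mid (a point): Middle, half-way up, of the loose square-ended paddle: flat light wood, 200 long, 10 thick (mm), 60-130 g, lying flat on the table. x: along it towards the blade's front edge; z: out of its upper face. Blade 84 wide, from 4 behind this point to 100 ahead; underside flat, upper face tapering over the last 20 to a front edge 4 thick.
- paddle_grip (a point): Point on that paddle's handle to grip across its width: 45 mm behind the middle, half-way up. The handle is 24 mm wide, 10 mm thick, and runs from 4 to 100 mm behind the middle.
- stand: Drying stand; origin on the table under its post (foot 150 x 130 mm; all under 290 mm tall); x: the way paddles are pushed in, y: left. The deck rises 30 degrees along x. On it lie two paddles like the loose one, flat on each other, blades up the slope against an upright stop, handles out over the low end. Side guides reach 85 mm down the slope from the stop, 96 mm apart.
- home (a point): Where the paddle's middle belongs when home on the pile (pitched nose up 30 degrees, x of the stand), for the deck's MEAN height: 54 mm behind the post's axis, 162 mm up. The post telescopes: true height is up to 20 mm less or more, is not reported and must be seen or felt. Then its front edge meets the stop, 100 mm up the slope from its middle.
- presser (a joint): Weighted steel arm, 30 mm wide, hinged behind the stop; 0 = as found, resting on the pile 43 mm down the slope from the stop with 2-3 N; grows (rad) as it lifts: 0.14 over one more paddle. Its lip, bent up 25 degrees, ends 73 mm down the slope, 13 mm clear of the pile. A front edge pushed in there with 5-15 N lifts it. Its weight's top is 55 mm above the pile.
- round_mid (a point): Middle, half-way up, of another paddle lying on the table: like the first but its blade is a round disc 96 mm across. Not to be moved.
- biscuits_mid (a point): Middle, half-way up, of a little stack of biscuits 66 mm across, 30 mm tall, on the table near the robot. Not to be moved.
Not all that is in view belongs to the job. Leave any pink look-alike of the part that bears paddle_mid alone.

How it is judged:
By the outcome, as a careful person would: the job done as asked, in the order asked, and still so for the second after the job is handed in, with the robot touching nothing.
It also fails if it takes over 67 s, if anything falls off the work surface, if the arm or the gripper's body presses on something with over 40 N, if the wrist force passes 120 N, or if a joint passes its speed limit or range.

ROBOT

A 6-joint arm with a two-finger parallel gripper is mounted at the origin on the work surface. World frame = base frame: x ahead of the robot, y to its left, z up, the work surface at z = 0. Lengths are in m, angles in rad, forces in N, time in s.
With the tool pointing down it reaches from about 0.325 to 0.775 m from the base axis. Payload 9.3 kg.
Tool frame: the origin (TCP) lies at the centre of the arm's flange, where the gripper is bolted on; the fingertips stand 173 mm ahead of it and the grasp point (between the pads) lies 155 mm ahead of it (manip.hold_point_z is the distance from the TCP to the grasp point, in m); x points along the fingers, y is the direction in which the jaws open and shut, and the axes are right-handed (so a half turn about x gives the same grasp; the last joint's range is limited). The gripper opens to 85 mm and grips with 20 to 120 N. Pads are 22 mm wide; open, the fingers measure 114 mm over their backs; the gripper's body (76 mm by 85 mm) begins 54 mm behind the grasp point. The pads swing forward as they close: fully open they stand 13 mm farther back than shut.
Start: joints at [0.986, 0.259, 0.021, 1.334, 0, 1.418], TCP at [0.23, 0.5, 0.405] pointing down, gripper open.
Joint ranges: [-3.04, 3.04], [-0.91, 1.82], [-1.04, 1.36], [-1.92, 1.95], [-1.52, 1.45], [-3.14, 3.14]. Speed limits (rad/s): [2.22, 2.22, 2.79, 3.14, 3.14, 3.14].

INTERFACE

Orientations are given as a unit quaternion [w, x, y, z].
In Python, from rig import manip gives the robot as it stands.
- The arm moves only by the shell command python3 -m jog 'ROWS'. ROWS is JSON, a list of rows, each an object of numbers: "ax", "ay", "az": the turn, a rotation vector about the world's x, y, z in rad; "x", "y", "z": the shift along the world's x, y, z in m; "hand": the opening, from 0 (shut) to 1 (fully open). In form: [{"ax": .., "ay": .., "az": .., "x": .., "y": .., "z": .., "hand": ..}, ...]. A call has 1 to 5 rows; each row is the pose to reach, as a shift and turn from the pose measured when the call began; what a row does not reach only later rows make up. A row lasts 1/12 s, in which the tool goes at most 41.7 mm and 7.16 degrees, less where a joint would pass 70% of its speed; a pose out of reach is approached as far as the arm can. A call with a gripper value outside its range is refused whole. The fingers move at their own pace and stop on an object; the grip force is fixed at half the most. Time passes only in rows, so rows that repeat a pose let the fingers close. It gives the time, the measured TCP pose, the force and the opening at its end, in the units of the state.
- manip.get_state(): the state, without advancing time (a new reading comes with each control period).
- manip.grab_frame(name): name is "scene" or "side" or "wrist"; returns (picture, depth): 420x560x3 uint8, blue, green, red; 420x560 float32, m along the optical axis (not along the pixel's ray), 0 where there is no reading.
- manip.camera_params(name): a dict with "fx", "fy", "cx", "cy" (pixels), "extrinsics" (4x4, takes a point from world to camera coordinates). Camera axes: x right, y down, z forward; pixel columns grow to the right and rows downward; lengths in m; the calibration is good to about 2 mm. A picture is of the moment at which its call begins: read the wrist's pose just before it. camera_params takes no time and is no camera call; for the wrist camera it gives the pose at the moment of the call.
- manip.job_done(): hands the job in, once; it reports no verdict.
Trained networks look in the newest picture that a camera, given by its name, has taken for a name from the list of things; names that differ only in an ending like _2 or _b are one class to them, and where a whole thing is asked for, a point or a joint stands for the part that bears it (a point fixed in the world has none). Each returns a list of dicts, best first, with "conf" (0 to 1); they miss things now and then, are a little off and sometimes report something else, mostly with a low value. They report only what shows in the picture. A call takes as long as a camera call. They do not tell look-alikes from the thing itself.
- manip.masks_of(camera, thing): "mask" (420x560 bool, what is visible of it) and "centre" ([column, row] in pixels, amid what is visible of it).
The state is a dict: "time": time; "qpos": joint angles; "dq": joint speeds; "tau": joint torques, N m; "eef_pos": TCP position; "tcp_rot": TCP orientation; "force": force on the tool from outside, world axes, zero at the start; "moment": the same for the moment, N m; "opening": finger opening in m.
Only numpy, scipy, OpenCV 4.12 (cv2) and the standard library are available. Lean on these libraries where they do the work, as an engineer would, in place of code of your own. Each camera call takes 0.05 s, during which the arm holds its last target.

## Working session

There is one attempt and no reset: what is moved stays moved. The work goes in short steps, Python scripts to look and compute and a shell command to move; the robot and the scene stay as the last step left them, time stands still between calls to the robot, and variables do not carry over. Pictures are saved under pics/ and viewed, and the job is handed in when it is done.

```bash
ls; mkdir -p pics; python3 - <<'E'
from rig import manip
import cv2,numpy as np
s=manip.get_state();print(s['time'],s['eef_pos'],s['tcp_rot'],s['opening'],s['force'])
for n in ["scene","side","wrist"]:
    im,d=manip.grab_frame(n);cv2.imwrite(f"pics/a_{n}.png",im);np.save(f"pics/a_{n}_d.npy",d)
    p=manip.camera_params(n);print(n,p['fx'],p['cx'],p['cy'],np.round(p['extrinsics'],3).tolist())
E
```

```text
pics
0.0 [0.23016013 0.49946737 0.40404294] [ 0.6904984   0.15102741  0.69087832 -0.15195338] 0.08551733772410945 [ 0.87125909  0.02772123 -0.28490773]
scene 435.82396083706533 287.4285094644321 202.0806319812829 [[0.76, 0.65, 0.018, -0.416], [0.524, -0.596, -0.609, -0.152], [-0.385, 0.472, -0.793, 1.558], [0.0, 0.0, 0.0, 1.0]]
side 504.27877641815024 282.5078307778293 208.50423793228373 [[0.808, -0.589, -0.013, -0.381], [-0.327, -0.431, -0.841, 0.316], [0.49, 0.684, -0.54, 1.111], [0.0, 0.0, 0.0, 1.0]]
wrist 321.71256257307874 286.37454570598936 205.84372448085938 [[0.418, 0.908, -0.001, -0.549], [0.862, -0.397, 0.315, -0.04], [0.285, -0.132, -0.949, 0.381], [0.0, 0.0, 0.0, 1.0]]
```

View pics/a_scene.png

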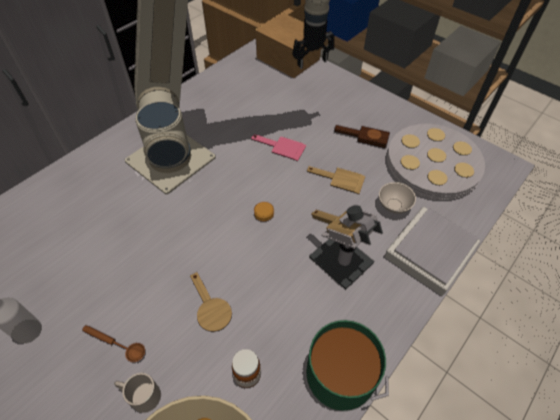

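View pics/a_side.png

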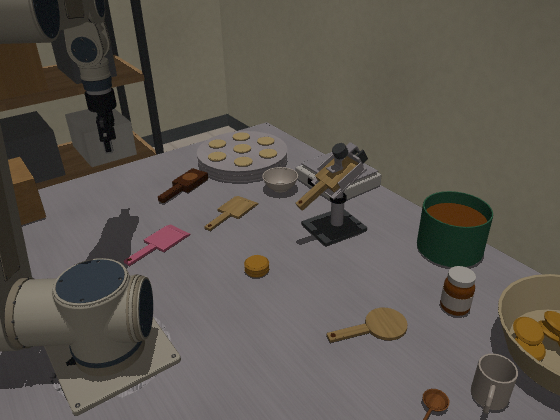

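View pics/a_wrist.png

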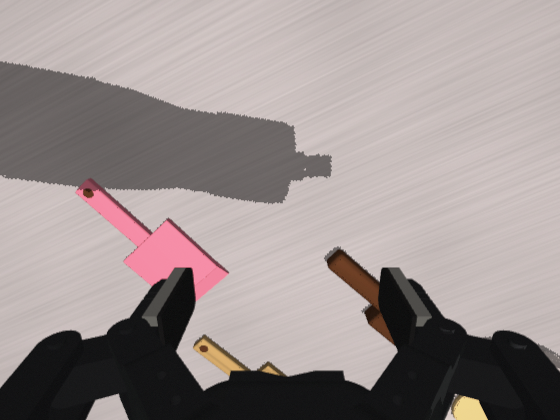

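Scene view:
- Pink look-alike at (285,147).
- Dark brown brush at (370,135).
- Light-wood square paddle at (340,178), which is my choice. It is at (232,212) in the side view.
- Round paddle at (212,312).
- Stand with its two piled paddles at (345,230).
- Biscuits at (264,211).

Next I'll measure them.

```bash
cat > h.py <<'E'
from rig import manip
import cv2,numpy as np
def pts(n,d,m):
    p=manip.camera_params(n);v,u=np.nonzero(m&(d>0));z=d[v,u]
    c=np.stack([(u-p['cx'])/p['fx']*z,(v-p['cy'])/p['fy']*z,z],1)
    E=np.array(p['extrinsics']);return (c-E[:3,3])@E[:3,:3]
def proj(n,P):
    p=manip.camera_params(n);E=np.array(p['extrinsics']);c=np.atleast_2d(P)@E[:3,:3].T+E[:3,3]
    return np.stack([c[:,0]/c[:,2]*p['fx']+p['cx'],c[:,1]/c[:,2]*p['fy']+p['cy']],1)
E
python3 - <<'E'
from h import *
for n in ["scene","side"]:
    im,d=manip.grab_frame(n);np.save(f"pics/b_{n}.npy",d);o=im.copy()
    for t in ["paddle_mid","stand","presser","round_mid","biscuits_mid"]:
        for k,r in enumerate(manip.masks_of(n,t)):
            P=pts(n,d,r['mask']);
            if len(P)<5: continue
            print(n,t,round(r['conf'],2),np.round(r['centre']),len(P),np.round(np.median(P,0),3),np.round(P.min(0),3),np.round(P.max(0),3))
            np.save(f"pics/m_{n}_{t}_{k}.npy",r['mask'])
    x0,y0=(270,120) if n=="scene" else (180,120)
    cv2.imwrite(f"pics/c_{n}.png",cv2.resize(im[y0:y0+180,x0:x0+220],None,fx=3.3,fy=3.3,interpolation=cv2.INTER_CUBIC))
E
```

```text
scene paddle_mid 0.97 [284. 147.] 606 [0.273 0.302 0.01 ] [ 0.144  0.262 -0.002] [0.342 0.368 0.021]
scene paddle_mid 0.93 [342. 179.] 803 [0.52  0.319 0.009] [ 0.396  0.274 -0.003] [0.594 0.389 0.018]
scene stand 0.77 [343. 259.] 1796 [0.722 0.049 0.015] [ 0.622 -0.006 -0.002] [0.784 0.129 0.208]
scene presser 0.84 [356. 220.] 513 [0.723 0.059 0.254] [0.67  0.035 0.176] [0.771 0.114 0.275]
scene round_mid 0.59 [210. 312.] 1142 [ 0.536 -0.297  0.01 ] [ 0.408 -0.352 -0.003] [ 0.591 -0.251  0.017]
scene biscuits_mid 0.52 [261. 212.] 358 [0.416 0.033 0.029] [ 0.365  0.007 -0.003] [0.445 0.084 0.037]
side paddle_mid 0.89 [233. 210.] 666 [0.516 0.314 0.01 ] [ 0.397  0.269 -0.003] [0.593 0.388 0.016]
side paddle_mid 0.8 [159. 240.] 974 [0.26  0.296 0.009] [ 0.142  0.258 -0.004] [0.347 0.373 0.015]
side stand 0.89 [334. 223.] 1586 [0.698 0.049 0.015] [ 0.623 -0.008 -0.001] [0.783 0.137 0.113]
side presser 0.72 [233. 209.] 725 [0.514 0.312 0.009] [ 0.394  0.269 -0.004] [0.604 0.388 0.016]
side presser 0.65 [340. 149.] 447 [0.708 0.058 0.248] [ 0.679  0.04  -0.456] [1.717 1.196 0.271]
side round_mid 0.56 [378. 324.] 1519 [ 0.525 -0.296  0.01 ] [ 0.404 -0.356 -0.003] [ 0.602 -0.25   0.015]
side biscuits_mid 0.73 [257. 268.] 479 [0.407 0.028 0.028] [ 0.379  0.005 -0.003] [0.466 0.1   0.035]
```

View pics/c_scene.png

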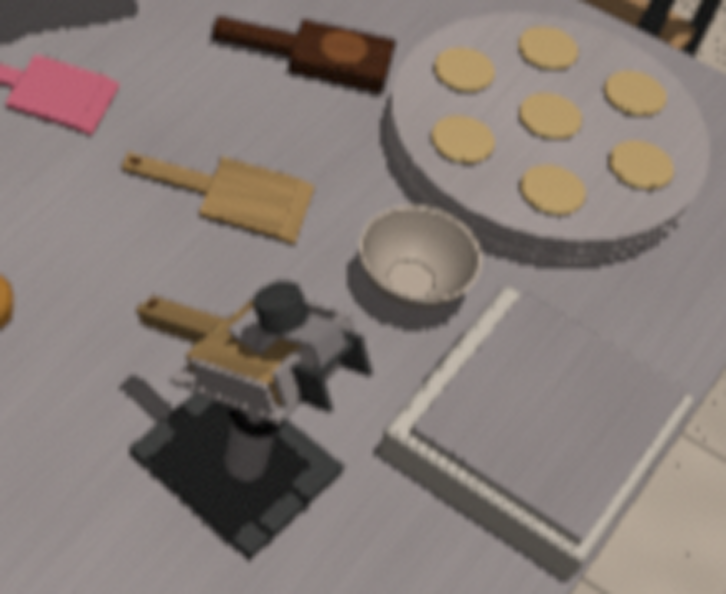

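View pics/c_side.png

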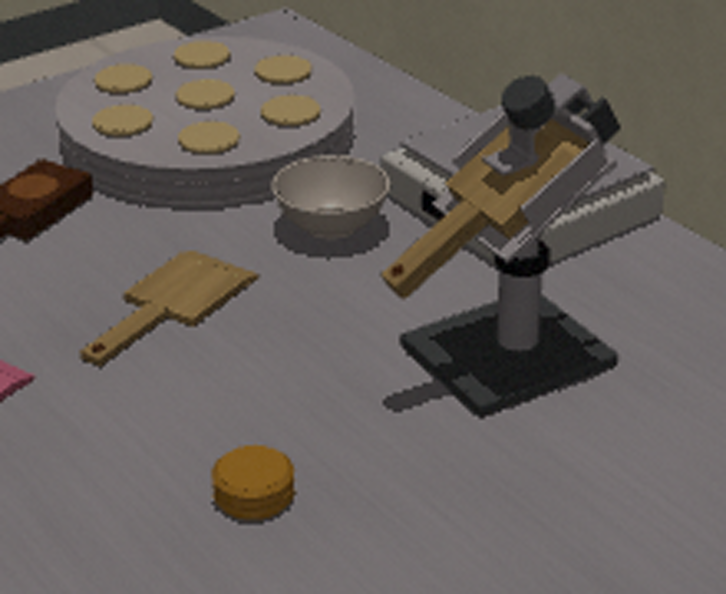

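```bash
cat > m.py <<'E'
from h import *
from scipy.optimize import minimize
def outline():
    return np.array([[100,42],[100,-42],[-4,-42],[-4,-12],[-100,-12],[-100,12],[-4,12],[-4,42]])/1000.
def fit2d(XY,x0):
    # match rasterised T to points: bidirectional distance
    from scipy.spatial import cKDTree
    g=np.array([(a,b) for a in np.arange(-.098,.1,.004) for b in np.arange(-.04,.041,.004) if (a>-.004 or abs(b)<.012)])
    t=cKDTree(XY);O=outline().astype(np.float32)
    def c(p):
        R=np.array([[np.cos(p[2]),-np.sin(p[2])],[np.sin(p[2]),np.cos(p[2])]])
        d=np.clip(t.query(g@R.T+p[:2])[0]-.002,0,.03)
        L=((XY-p[:2])@R).astype(np.float32)
        o=np.array([max(0,-cv2.pointPolygonTest(O,(float(a),float(b)),True)) for a,b in L]);o=np.clip(o,0,.012)
        return (d**2).mean()+(o**2).mean()
    r=minimize(c,x0,method='Nelder-Mead',options=dict(initial_simplex=np.array([x0,[x0[0]+.02,x0[1],x0[2]],[x0[0],x0[1]+.02,x0[2]],[x0[0],x0[1],x0[2]+.2]])));return r.x,np.sqrt(r.fun)
E
python3 - <<'E'
from m import *
A=[]
for n,k in [("scene",1),("side",0)]:
    d=np.load(f"pics/b_{n}.npy");P=pts(n,d,np.load(f"pics/m_{n}_paddle_mid_{k}.npy"))
    P=P[(P[:,2]>.004)&(P[:,2]<.016)];A.append(P);c=P.mean(0)
    w,V=np.linalg.eigh(np.cov(P[:,:2].T));th=np.arctan2(*V[::-1,1]);
    if np.cos(th)<0: th+=np.pi
    print(n,np.median(P[:,2]),fit2d(P[:,:2],[c[0],c[1],th]))
E
python3 - <<'E'
from h import *
# stand clouds
import cv2
Q=[]
for n in ["scene","side"]:
    d=np.load(f"pics/b_{n}.npy");im=cv2.imread(f"pics/a_{n}.png")
    P=pts(n,d,np.ones_like(d,bool));C=im[d>0].astype(int)
    m=(abs(P[:,0]-.68)<.25)&(abs(P[:,1]-.06)<.16)&(P[:,2]>.08)&(P[:,2]<.32)
    P=P[m];C=C[m];wood=(C[:,2]-C[:,0]>35)
    W=P[wood];print(n,m.sum(),wood.sum())
    # ransac plane
    best=0;r=np.random.default_rng(0)
    for i in range(600):
        a,b,c=W[r.choice(len(W),3,replace=False)];nn=np.cross(b-a,c-a);L=np.linalg.norm(nn)
        if L<1e-5: continue
        nn/=L
        if nn[2]<.5: continue
        s=abs((W-a)@nn)<.002
        if s.sum()>best: best=s.sum();S=s
    I=W[S];c=I.mean(0);nn=np.linalg.svd(I-c)[2][2];nn*=np.sign(nn[2])
    print(best,c,nn,np.degrees(np.arccos(nn[2])),'x dir yaw deg',np.degrees(np.arctan2(-nn[1],-nn[0])))
    np.save(f"pics/w_{n}.npy",I);np.save(f"pics/s_{n}.npy",P)
    # foot
    d2=pts(n,d,np.load(f"pics/m_{n}_stand_0.npy"));F=d2[(d2[:,2]>.008)&(d2[:,2]<.03)]
    rc=cv2.minAreaRect(F[:,:2].astype(np.float32));print('foot',rc,np.median(F[:,2]))
E
```

```text
scene 0.009813973171323619 (array([0.4914145 , 0.31694468, 0.35294437]), np.float64(0.0006645941988668307))
side 0.009643507650855936 (array([0.4915038 , 0.31352008, 0.37171336]), np.float64(0.0008432545511522525))
scene 1879 396
345 [0.663254   0.05707324 0.17561581] [-0.49647843  0.05493527  0.866309  ] 29.96748616923971 x dir yaw deg -6.314085581647062
foot ((0.7041082382202148, 0.06505044549703598), (0.13212162256240845, 0.150508850812912), 84.77898406982422) 0.014534695609041215
side 2326 630
400 [0.66700341 0.06430043 0.175298  ] [-0.50023378  0.04514506  0.86471272] 30.15008227475891 x dir yaw deg -5.156855604954813
foot ((0.704876184463501, 0.0629611685872078), (0.1334705352783203, 0.15180020034313202), 83.96685028076172) 0.014317979630684466
```

```bash
python3 - <<'E'
from m import *
from scipy.spatial.transform import Rotation as R
s=manip.get_state();q=s['tcp_rot'];r=R.from_quat([q[1],q[2],q[3],q[0]]);print('axes',np.round(r.as_matrix(),3).tolist())
yd=r.as_matrix()[:,1];ya=np.arctan2(yd[1],yd[0]);print('jaw yaw',ya)
for t in (.362+np.pi/2,.362-np.pi/2): print('az',(t-ya+np.pi)%(2*np.pi)-np.pi)
print('to', np.array([.4494,.2993])-s['eef_pos'][:2])
# pile in-plane fit
yaw=-.097;o=np.array([.7045,.064,0]);xs=np.array([np.cos(yaw)*.866,np.sin(yaw)*.866,.5]);ys=np.array([-np.sin(yaw),np.cos(yaw),0]);zs=np.cross(xs,ys)
home=o+np.array([np.cos(yaw),np.sin(yaw),0])*-.054+[0,0,.162]
for n in ["scene","side"]:
    W=np.load(f"pics/w_{n}.npy")-home;L=np.stack([W@xs,W@ys,W@zs],1)
    print(n,'z',np.percentile(L[:,2],[5,50,95]).round(4),'x',L[:,0].min().round(4),L[:,0].max().round(4))
    H=L[L[:,0]<-.015];print(' handle n',len(H),np.polyfit(H[:,0],H[:,1],1),'y med/pct',np.percentile(H[:,1],[3,50,97]).round(4), 'z',np.percentile(H[:,2],[5,50,95]).round(4));B=L[(L[:,0]>0)&(L[:,0]<.04)];print(' blade',np.percentile(B[:,1],[1,50,99]).round(4),'z',np.percentile(B[:,2],[5,50,95]).round(4))
    S=np.load(f"pics/s_{n}.npy")-home;S=np.stack([S@xs,S@ys,S@zs],1)
    for lo,hi in [(-.15,-.1),(-.1,-.05),(-.05,0),(0,.03),(.03,.06),(.06,.09),(.09,.12)]:
        K=S[(S[:,0]>lo)&(S[:,0]<hi)&(abs(S[:,1])<.015)&(S[:,2]>-.04)]
        if len(K): print('  ',lo,len(K),np.percentile(K[:,2],[5,25,50,75,95]).round(4))
E
```

```text
axes [[0.0, 0.419, 0.908], [0.0, 0.908, -0.419], [-1.0, 0.0, 0.0]]
jaw yaw 1.1389500706612017
az 0.793846256133695
az -2.347746397456098
to [ 0.21920298 -0.20021445]
scene z [0.0034 0.005  0.0066] x -0.0813 0.1055
 handle n 92 [-0.00021746  0.00191869] y med/pct [-0.0092  0.0022  0.0134] z [0.0034 0.0046 0.0066]
 blade [-0.038  -0.0089  0.0366] z [0.0035 0.005  0.0065]
   -0.1 80 [-0.0101 -0.0015  0.004   0.0055  0.0069]
   -0.05 127 [-0.0113 -0.0028  0.0036  0.0047  0.0064]
   0 55 [0.0031 0.0045 0.0052 0.0059 0.0067]
   0.03 73 [0.0026 0.0056 0.0158 0.0193 0.0213]
   0.06 104 [0.0038 0.0056 0.012  0.0256 0.0606]
   0.09 202 [0.005  0.0357 0.0509 0.0592 0.061 ]
side z [0.0013 0.0033 0.0048] x -0.0814 0.109
 handle n 96 [0.00448821 0.00030591] y med/pct [-0.0102 -0.0002  0.0117] z [0.0011 0.0032 0.0045]
 blade [-0.0423 -0.0021  0.041 ] z [0.0013 0.0033 0.0048]
   -0.1 129 [-0.0134 -0.0057  0.0012  0.0038  0.0067]
   -0.05 194 [-0.0141 -0.0052  0.0016  0.0041  0.0061]
   0 105 [-0.0165 -0.0024  0.0029  0.0045  0.0068]
   0.03 109 [0.0012 0.0032 0.0057 0.0157 0.0201]
   0.06 164 [0.0029 0.0115 0.022  0.0438 0.0591]
   0.09 179 [-0.0022  0.0023  0.032   0.058   0.0601]
```

```bash
python3 -m jog '[{"x":0.035,"y":-0.03,"az":0.12,"hand":1},{"x":0.065,"y":-0.055,"az":0.24,"hand":1},{"x":0.095,"y":-0.085,"az":0.36,"hand":1},{"x":0.125,"y":-0.112,"az":0.48,"hand":1},{"x":0.155,"y":-0.14,"az":0.60,"hand":1}]'
```

```text
invalid input at $[0]: expected keys ax, ay, az, x, y, z, hand
```

```bash
python3 - <<'E'
from rig import manip
import numpy as np
s=manip.get_state();print(s['eef_pos'],s['qpos'],s['force'])
E
```

```text
[0.23019702 0.49951445 0.40469783] [ 9.86378938e-01  2.58590877e-01  2.15358833e-02  1.33369993e+00
 -2.61210484e-05  1.41822519e+00] [1.38317049 0.03560402 1.07637214]
```

All keys are required.

```bash
python3 -m jog '[{"ax":0,"ay":0,"az":0.12,"x":0.03,"y":-0.027,"z":0,"hand":1},{"ax":0,"ay":0,"az":0.24,"x":0.06,"y":-0.055,"z":0,"hand":1},{"ax":0,"ay":0,"az":0.36,"x":0.09,"y":-0.082,"z":0,"hand":1},{"ax":0,"ay":0,"az":0.48,"x":0.12,"y":-0.11,"z":0,"hand":1},{"ax":0,"ay":0,"az":0.60,"x":0.15,"y":-0.137,"z":-0.02,"hand":1}]'
```

```text
time: 1.17
eef_pos: [0.3688, 0.373, 0.3932]
tcp_rot: [0.707, -0.048, 0.704, 0.05]
force: [0.4, 0.6, 0.1]
opening: 0.0854
```

```bash
python3 -m jog '[{"ax":0,"ay":0,"az":0.1,"x":0.025,"y":-0.022,"z":-0.02,"hand":1},{"ax":0,"ay":0,"az":0.2,"x":0.052,"y":-0.046,"z":-0.04,"hand":1},{"ax":0,"ay":0,"az":0.227,"x":0.0806,"y":-0.0737,"z":-0.06,"hand":1},{"ax":0,"ay":0,"az":0.227,"x":0.0806,"y":-0.0737,"z":-0.09,"hand":1},{"ax":0,"ay":0,"az":0.227,"x":0.0806,"y":-0.0737,"z":-0.1,"hand":1}]'
python3 - <<'E'
from h import *
from scipy.spatial.transform import Rotation as R
im,d=manip.grab_frame("wrist")
s=manip.get_state();q=s['tcp_rot'];M=R.from_quat([q[1],q[2],q[3],q[0]]).as_matrix();print(s['eef_pos'],M.round(3).tolist(),'jaw',np.arctan2(M[1,1],M[0,1]))
for P in [[.4915,.3152,.01],[.4494,.2993,.01],[.585,.3506,.004],[.398,.28,.01]]:
    u=proj("wrist",P)[0];print(u);cv2.circle(im,tuple(int(a) for a in u),4,(0,0,255),-1)
cv2.imwrite("pics/d_wrist.png",im)
E
```

```text
time: 1.58
eef_pos: [0.4502, 0.2973, 0.2896]
tcp_rot: [0.695, -0.127, 0.696, 0.128]
force: [-0.4, -0.6, -0.4]
opening: 0.0854
[0.44907652 0.29817269 0.2893638 ] [[-0.003, -0.355, 0.935], [0.001, 0.935, 0.355], [-1.0, 0.002, -0.003]] jaw 1.9335612393771042
[286.07425923 256.51866396]
[286.17549149 206.85005883]
[285.96133513 346.06588703]
[286.45251301 138.54306465]
```

View pics/d_wrist.png

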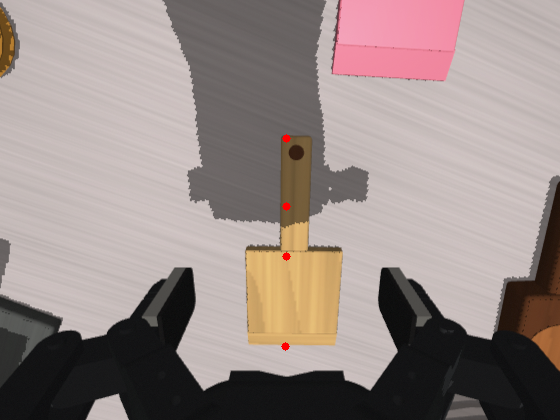

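```bash
python3 - <<'E'
from m import *
p=manip.camera_params("wrist");im,d=manip.grab_frame("wrist")
for r in manip.masks_of("wrist","paddle_mid"):
    P=pts("wrist",d,r['mask']);print(r['conf'],np.round(r['centre']),len(P),np.median(P,0))
    P=P[abs(P[:,2]-np.median(P[:,2]))<.005][::5]
    if abs(r['centre'][0]-290)<40: print(fit2d(P[:,:2],[.4915,.3152,.362]))
for n in ["scene","side"]:
  im,d=manip.grab_frame(n)
  for r in manip.masks_of(n,"paddle_mid"):
    P=pts(n,d,r['mask']);print(n,r['conf'],np.round(r['centre']),len(P),np.median(P,0))
  cv2.imwrite(f"pics/e_{n}.png",im)
E
```

```text
0.91 [393.  42.] 9620 [0.30828998 0.3283295  0.01313794]
0.73 [291. 280.] 12345 [0.50997269 0.32280463 0.01431076]
(array([0.48948387, 0.32116046, 0.35068006]), np.float64(6.736718235405817e-05))
scene 0.65 [342. 178.] 773 [0.52147053 0.31882501 0.00984311]
scene 0.59 [283. 146.] 672 [0.27046308 0.30110087 0.00982603]
side 0.67 [161. 241.] 1020 [0.25901589 0.29593011 0.00885758]
side 0.61 [233. 211.] 724 [0.51012149 0.31399142 0.00928933]
```

```bash
python3 -m jog '[{"ax":0,"ay":0,"az":0,"x":-0.0013,"y":0.0046,"z":-0.03,"hand":1},{"ax":0,"ay":0,"az":0,"x":-0.0013,"y":0.0046,"z":-0.06,"hand":0.8},{"ax":0,"ay":0,"az":0,"x":-0.0013,"y":0.0046,"z":-0.085,"hand":0.6},{"ax":0,"ay":0,"az":0,"x":-0.0013,"y":0.0046,"z":-0.095,"hand":0.5},{"ax":0,"ay":0,"az":0,"x":-0.0013,"y":0.0046,"z":-0.098,"hand":0.5}]'
python3 - <<'E'
from h import *
for n in ["wrist","side"]:
    im,d=manip.grab_frame(n)
    if n=="side": im=cv2.resize(im[130:290,130:330],None,fx=3.5,fy=3.5)
    cv2.imwrite(f"pics/f_{n}.png",im)
s=manip.get_state();print(s['eef_pos'],s['opening'],s['force'],manip.hold_point_z)
E
```

```text
time: 2.35
eef_pos: [0.4472, 0.3052, 0.196]
tcp_rot: [0.697, -0.128, 0.694, 0.13]
force: [0.8, -1.1, 1.4]
opening: 0.0432
[0.44796617 0.30532281 0.19767313] 0.04261022900639032 [-0.08657651  0.1834148   0.03744642] 0.1547
```

View pics/f_wrist.png

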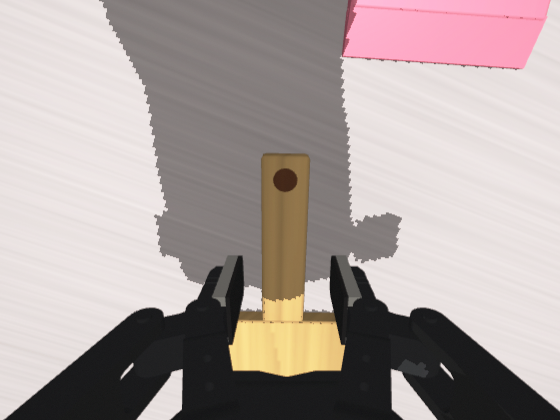

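View pics/f_side.png

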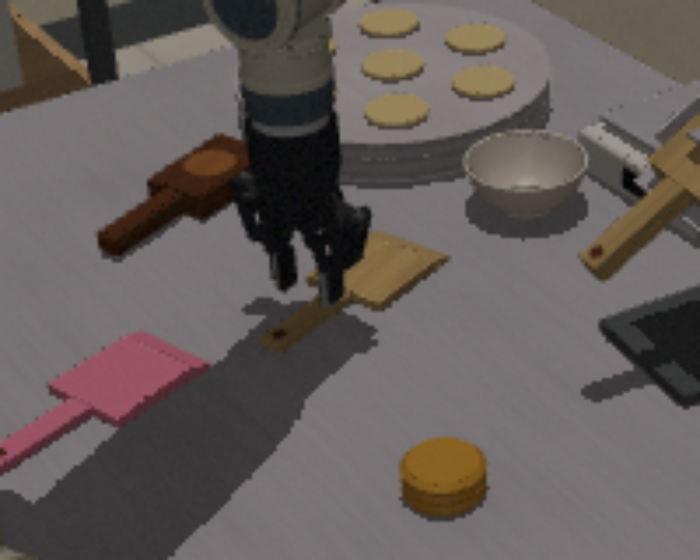

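The jaws are centred over the handle (columns 262-308, pads at 240 and 332). I'll go down and close.

```bash
python3 -m jog '[{"ax":0,"ay":0,"az":0,"x":0,"y":-0.001,"z":-0.015,"hand":0.5},{"ax":0,"ay":0,"az":0,"x":0,"y":-0.001,"z":-0.021,"hand":0.45},{"ax":0,"ay":0,"az":0,"x":0,"y":-0.001,"z":-0.022,"hand":0.4},{"ax":0,"ay":0,"az":0,"x":0,"y":-0.001,"z":-0.022,"hand":0.35},{"ax":0,"ay":0,"az":0,"x":0,"y":-0.001,"z":-0.022,"hand":0.35}]'
```

```text
time: 2.87
eef_pos: [0.4482, 0.3045, 0.1766]
tcp_rot: [0.698, -0.128, 0.693, 0.13]
force: [1.0, 0.2, -0.5]
opening: 0.03
```

```bash
python3 -m jog '[{"ax":0,"ay":0,"az":0,"x":0,"y":0,"z":-0.001,"hand":0.2},{"ax":0,"ay":0,"az":0,"x":0,"y":0,"z":-0.001,"hand":0.1},{"ax":0,"ay":0,"az":0,"x":0,"y":0,"z":-0.001,"hand":0},{"ax":0,"ay":0,"az":0,"x":0,"y":0,"z":-0.001,"hand":0},{"ax":0,"ay":0,"az":0,"x":0,"y":0,"z":-0.001,"hand":0}]'
```

```text
time: 3.28
eef_pos: [0.4484, 0.3046, 0.1768]
tcp_rot: [0.698, -0.128, 0.692, 0.13]
force: [-2.1, -0.7, 6.6]
opening: 0.0223
```

```bash
python3 -m jog '[{"ax":0,"ay":0,"az":0,"x":0,"y":0,"z":0.01,"hand":0},{"ax":0,"ay":0,"az":0,"x":0,"y":0,"z":0.03,"hand":0},{"ax":0,"ay":0,"az":0,"x":0,"y":0,"z":0.06,"hand":0},{"ax":0,"ay":0,"az":0,"x":0,"y":0,"z":0.09,"hand":0},{"ax":0,"ay":0,"az":0,"x":0,"y":0,"z":0.12,"hand":0}]'
cat > tgt.py <<'E'
from h import *
from scipy.spatial.transform import Rotation as R
yaw=-.097;c,sn=np.cos(yaw),np.sin(yaw)
xs=np.array([c*.866,sn*.866,.5]);ys=np.array([-sn,c,0]);zs=np.cross(xs,ys)
Rt=R.from_matrix(np.stack([-zs,ys,xs],1))
home=np.array([.6508,.0702,.1726])
def state():
    s=manip.get_state();q=s['tcp_rot'];return s,R.from_quat([q[1],q[2],q[3],q[0]])
E
python3 - <<'E'
from tgt import *
s,r=state();print(s['eef_pos'],s['opening'],s['force'],s['qpos'].round(2))
print('rotvec',(Rt*r.inv()).as_rotvec())
im,d=manip.grab_frame("side");cv2.imwrite("pics/g_side.png",cv2.resize(im[60:290,80:360],None,fx=2.5,fy=2.5))
E
```

```text
time: 3.7
eef_pos: [0.4482, 0.3044, 0.2986]
tcp_rot: [0.698, -0.128, 0.692, 0.13]
force: [0.7, 0.7, -1.6]
opening: 0.0219
[0.44816228 0.304403   0.29856597] 0.021881257662783413 [ 0.73470314  0.69468623 -1.57181298] [ 0.44  0.29 -0.21  1.06  0.    0.07]
rotvec [ 0.06760994 -0.51427936 -0.45428399]
```

View pics/g_side.png

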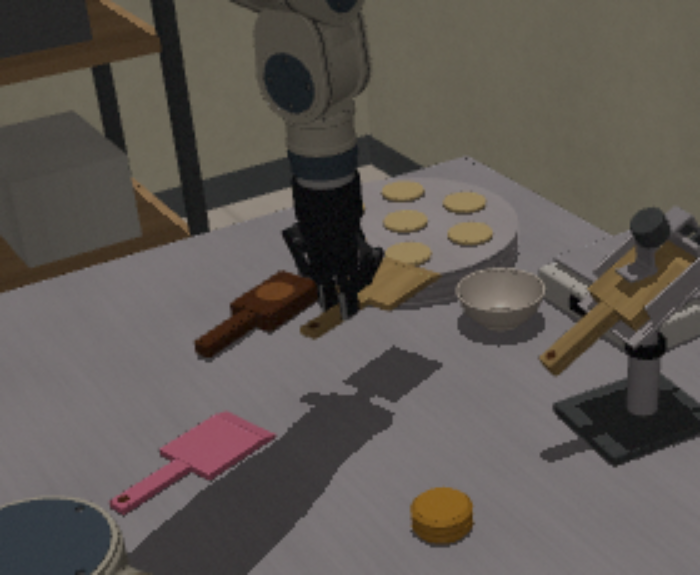

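```bash
cat >> tgt.py <<'E'
tx,tz=.1718,.0445
def tcp(ds,dn): 
    M=Rt.as_matrix();return home+ds*xs+dn*zs-tx*M[:,0]-tz*M[:,2]
E
python3 - <<'E'
from tgt import *
s,r=state()
for a in [(-.14,.05),(-.115,.006),(-.06,.006),(0,0)]:
    t=tcp(*a);print(a,t.round(4),'d',(t-s['eef_pos']).round(4))
E
```

```text
(-0.14, 0.05) [0.3814 0.0964 0.2724] d [-0.0678 -0.2085 -0.0321]
(-0.115, 0.006) [0.4248 0.0922 0.2468] d [-0.0243 -0.2128 -0.0577]
(-0.06, 0.006) [0.4722 0.0876 0.2743] d [ 0.0231 -0.2174 -0.0302]
(0, 0) [0.5269 0.0823 0.2991] d [ 0.0778 -0.2227 -0.0054]
```

```bash
python3 -m jog '[{"ax":0.01,"ay":-0.08,"az":-0.07,"x":-0.015,"y":-0.01,"z":0.01,"hand":0},{"ax":0.02,"ay":-0.16,"az":-0.14,"x":-0.03,"y":-0.02,"z":0.02,"hand":0},{"ax":0.032,"ay":-0.245,"az":-0.216,"x":-0.045,"y":-0.035,"z":0.03,"hand":0},{"ax":0.043,"ay":-0.33,"az":-0.29,"x":-0.06,"y":-0.05,"z":0.03,"hand":0},{"ax":0.055,"ay":-0.415,"az":-0.366,"x":-0.068,"y":-0.07,"z":0.03,"hand":0}]'
python3 - <<'E'
from tgt import *
s,r=state();print('rotvec',(Rt*r.inv()).as_rotvec(),tcp(-.14,.05)-s['eef_pos'],s['opening'])
E
```

```text
time: 4.17
eef_pos: [0.3797, 0.2346, 0.3354]
tcp_rot: [0.844, -0.004, 0.536, -0.008]
force: [-0.7, -0.3, -1.7]
opening: 0.0218
rotvec [ 0.0109926  -0.08556895 -0.08627525] [ 0.00169995 -0.13813686 -0.06298529] 0.02182836715568039
```

```bash
python3 -m jog '[{"ax":0.005,"ay":-0.043,"az":-0.043,"x":0,"y":-0.03,"z":-0.005,"hand":0},{"ax":0.011,"ay":-0.086,"az":-0.086,"x":0,"y":-0.062,"z":-0.015,"hand":0},{"ax":0.011,"ay":-0.086,"az":-0.086,"x":0.001,"y":-0.094,"z":-0.03,"hand":0},{"ax":0.011,"ay":-0.086,"az":-0.086,"x":0.002,"y":-0.125,"z":-0.045,"hand":0},{"ax":0.011,"ay":-0.086,"az":-0.086,"x":0.002,"y":-0.138,"z":-0.06,"hand":0}]'
python3 - <<'E'
from tgt import *
for n in ["side","scene"]:
    im,d=manip.grab_frame(n);np.save(f"pics/i_{n}.npy",d)
    y0,x0=(60,180) if n=="side" else (140,200)
    cv2.imwrite(f"pics/i_{n}.png",cv2.resize(im[y0:y0+190,x0:x0+250],None,fx=3,fy=3,interpolation=cv2.INTER_CUBIC))
    for r in manip.masks_of(n,"paddle_mid"):
        P=pts(n,d,r['mask']);print(n,r['conf'],np.round(r['centre']),len(P),np.median(P,0).round(3))
s,r=state();print('rotvec',(Rt*r.inv()).as_rotvec(),tcp(-.14,.05)-s['eef_pos'],s['opening'])
M=r.as_matrix();mid=s['eef_pos']+tx*M[:,0]+tz*M[:,2]
for n in ["side","scene"]: print(n,'pred mid',proj(n,mid),'front',proj(n,mid+.1*M[:,2]-.0*M[:,0]))
E
```

```text
time: 4.58
eef_pos: [0.3809, 0.0944, 0.2754]
tcp_rot: [0.866, 0.024, 0.498, -0.043]
force: [1.4, -0.2, 0.1]
opening: 0.0221
side 0.8 [284. 197.] 1102 [0.532 0.075 0.167]
scene 0.97 [301. 200.] 688 [0.546 0.073 0.175]
scene 0.63 [292. 148.] 301 [0.292 0.326 0.01 ]
rotvec [-0.00029397  0.00052257  0.00120444] [-3.67912982e-04  6.23932944e-05 -3.39892161e-03] 0.02187477217534488
side pred mid [[273.66004902 204.15817933]] front [[301.46815683 179.22643671]]
scene pred mid [[295.96733297 192.4063817 ]] front [[318.4579618 198.9146807]]
```

View pics/i_side.png

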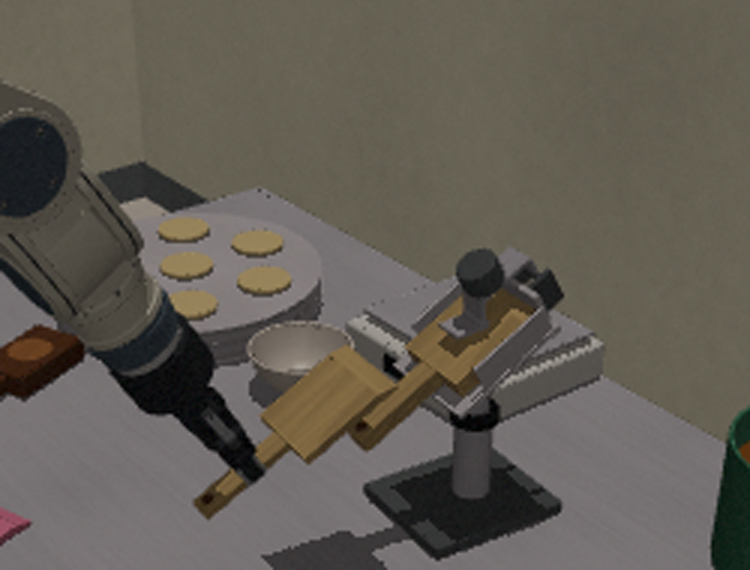

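View pics/i_scene.png

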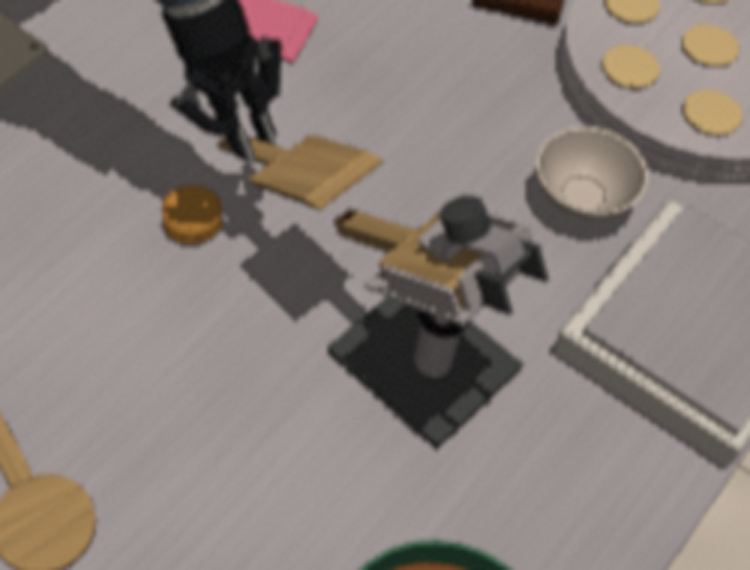

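The paddle is held square and nose up, in the side view around (285,197), in line with the pile. Now I'll measure its pose in stand axes against the pile, using the same cameras.

```bash
python3 - <<'E'
from m import *
from tgt import *
s,r=state();M=r.as_matrix();mid=s['eef_pos']+tx*M[:,0]+tz*M[:,2]-home
print('pred mid',mid@xs,mid@ys,mid@zs)
for n in ["side","scene"]:
    d=np.load(f"pics/i_{n}.npy")
    mk=max([q for q in manip.masks_of(n,"paddle_mid")] or [None],key=lambda q:-abs(q['centre'][0]-292)-abs(q['centre'][1]-198)) if n=="scene" else None
    if mk is None:
        im,_=manip.grab_frame(n);mk=[q for q in manip.masks_of(n,"paddle_mid") if abs(q['centre'][0]-284)<20][0]
    W=pts(n,d,mk['mask'])-home;L=np.stack([W@xs,W@ys,W@zs],1)
    L=L[abs(L[:,2]-.055)<.02]
    A=np.c_[L[:,0],L[:,1],np.ones(len(L))];
    B=(L[:,0]<-.07)
    for i in range(4):
        k=np.linalg.lstsq(A[B],L[B,2],rcond=None)[0];B=(L[:,0]<-.065)&(abs(A@k-L[:,2])<.003)
    F=L[(abs(A@k-L[:,2])<.004)|((L[:,0]>-.07)&(abs(A@k-L[:,2])<.008))]
    print(n,len(L),B.sum(),'slopes',k.round(4),'top z at x=-.14:',(k@[-.14,0,1]).round(4),fit2d(F[:,:2],[-.14,0,0]), L[:,0].min(),L[:,0].max())
    H=np.load(f"pics/w_{n}.npy")-home;H=np.stack([H@xs,H@ys,H@zs],1);print('  pile',fit2d(H[:,:2],[0,0,0]),np.median(H[:,2]),np.linalg.lstsq(np.c_[H[:,:2],np.ones(len(H))],H[:,2],rcond=None)[0].round(4))
E
```

```text
pred mid -0.13788763850339458 -0.0001329712085680632 0.052777067786582296
side 1065 741 slopes [-0.0099 -0.0033  0.0546] top z at x=-.14: 0.056 (array([-0.13633619, -0.00768423,  0.0046972 ]), np.float64(0.0014872419877705804)) -0.2344906130272951 -0.03693742152789246
  pile (array([ 0.00082547, -0.00292175,  0.01884141]), np.float64(0.004850236554288488)) -0.005867903775952497 [ 0.0026  0.0035 -0.006 ]
scene 685 447 slopes [-0.0167 -0.001   0.054 ] top z at x=-.14: 0.0564 (array([-0.13683438, -0.0067104 ,  0.02791895]), np.float64(0.002926405269299386)) -0.23902215861296555 -0.03929060504382448
  pile (array([-0.0034636 , -0.00961022, -0.18806906]), np.float64(0.009737405831647266)) -0.0042417678992919565 [-0.0006 -0.0066 -0.0043]
```

```bash
python3 - <<'E'
from m import *
from tgt import *
im,d=manip.grab_frame("wrist");cv2.imwrite("pics/j_wrist.png",im)
O=outline()
def W(ds,dl,dn): return np.array([home+(a+ds)*xs+(b+dl)*ys+dn*zs for a,b in O])
for n in ["side","scene"]:
    im,d=manip.grab_frame(n);y0,x0=(110,230) if n=="side" else (160,260)
    f=5;o=cv2.resize(im[y0:y0+115,x0:x0+155],None,fx=f,fy=f,interpolation=cv2.INTER_CUBIC)
    for P,c in [(W(-.137,-.007,.056),(0,0,255)),(W(-.138,0,.056),(255,0,0)),(W(0,0,-.005),(0,255,0))]:
        u=((proj(n,P)-[x0,y0]+.5)*f).astype(int);cv2.polylines(o,[u.reshape(-1,1,2)],True,c,1)
    cv2.imwrite(f"pics/j_{n}.png",o)
E
```

```text
(no output)
```

View pics/j_side.png

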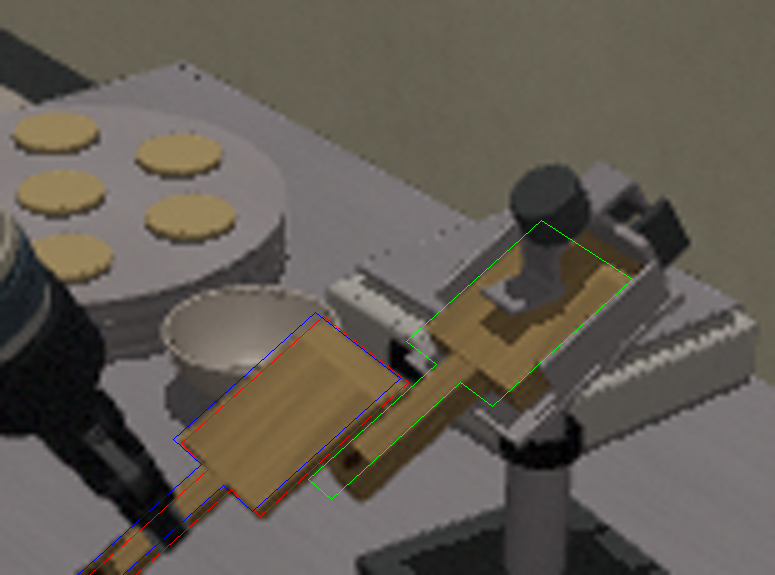

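View pics/j_scene.png

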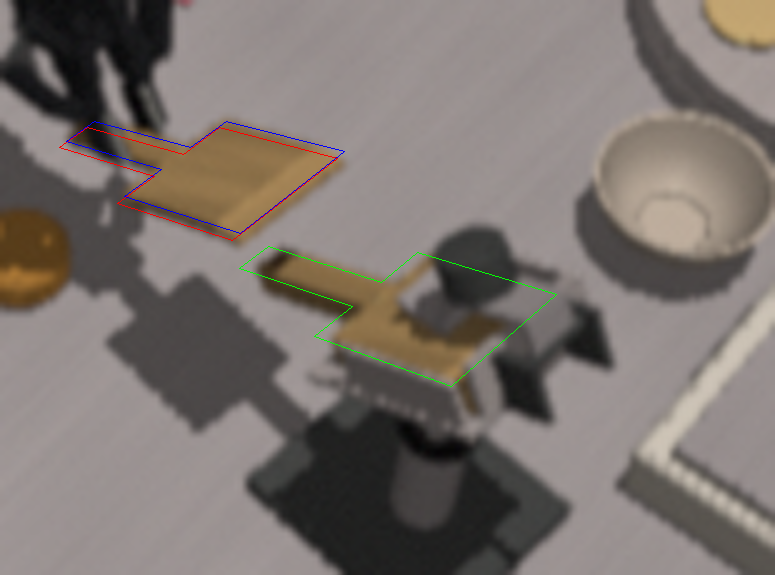

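View pics/j_wrist.png

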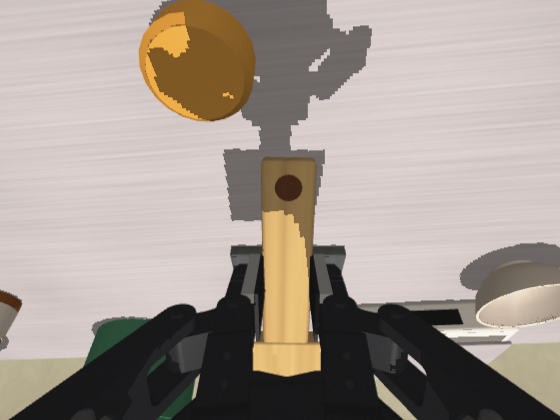

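```bash
python3 - <<'E'
from m import *
from tgt import *
for n in ["side","scene"]:
    im,d=manip.grab_frame(n)
    P=pts(n,d,np.ones_like(d,bool));C=im[d>0].astype(int);K=P-home;L=np.stack([K@xs,K@ys,K@zs],1)
    m=(abs(L[:,0])<.2)&(abs(L[:,1])<.07)&(abs(L[:,2]+.004)<.004)
    # grid map of near-plane points, 6mm cells x, 6mm y
    gx=np.floor((L[m,0]+.13)/.008).astype(int);gy=np.floor((L[m,1]+.06)/.008).astype(int)
    G=np.zeros((32,16),int);ok=(gx>=0)&(gx<32)&(gy>=0)&(gy<15);np.add.at(G,(gx[ok],gy[ok]),1)
    print(n)
    for i in range(32): print(round(-.13+i*.008+.004,3),' '.join(f"{v:2d}" for v in G[i]))
    # post
    m=(P[:,2]>.03)&(P[:,2]<.1)&(abs(P[:,0]-.7)<.06)&(abs(P[:,1]-.06)<.05);Q=P[m]
    f=lambda p:np.abs(np.hypot(Q[:,0]-p[0],Q[:,1]-p[1])-p[2]).mean()
    r=minimize(f,[.7,.06,.017],method='Nelder-Mead');print('post',m.sum(),r.x,r.fun, Q.min(0),Q.max(0))
E
```

```text
side
-0.126  0  0  0  0  0  0  0  0  0  0  0  0  0  0  0  0
-0.118  0  0  0  0  0  0  0  0  0  0  0  0  0  0  0  0
-0.11  0  0  0  0  0  0  0  0  0  0  0  0  0  0  0  0
-0.102  0  0  0  0  0  0  0  0  0  0  0  0  0  0  0  0
-0.094  0  0  0  0  0  0  0  0  0  0  0  0  0  0  0  0
-0.086  0  0  0  0  0  1  6  3  4  0  0  0  0  0  0  0
-0.078  0  0  0  0  0  0  3  4  4  0  0  0  0  0  0  0
-0.07  0  0  0  0  0  1  6  6  2  0  0  0  0  0  0  0
-0.062  0  0  0  0  0  2  4  5  5  0  0  0  0  0  0  0
-0.054  0  0  0  0  0  0  5  4  6  0  0  0  0  0  0  0
-0.046  0  0  0  0  0  1  8  5  4  0  0  0  0  0  0  0
-0.038  0  0  0  0  0  0  6  6  2  0  0  0  0  0  0  0
-0.03  0  0  0  0  0  1  8  5  4  0  0  0  0  0  0  0
-0.022  0  0  0  0  0  0  6  5  2  0  0  0  0  0  0  0
-0.014  0  0  0  0  0  1  8  5  2  0  0  0  0  0  0  0
-0.006  0  0  0  0  0  1  3  7  2  0  0  0  0  0  0  0
0.002  0  0  0  0  0  2  4  5  5  0  0  0  0  0  0  0
0.01  0  0  6  3  6  5  4  6  5  4  2  6  2  0  0  0
0.018  0  0  3  5  5  5  4  8  6  5  3  9  1  0  0  0
0.026  1  3  6  5  4  9  6  2  7  4  5  7  5  3  0  0
0.0
[... 1958 characters left out ...]
 0  0  0  0  0  0  0  0  0
0.05  0  4  3  4  6  4  2  0  0  0  0  0  0  0  0  0
0.058  0  7  4  6  7  6  1  0  0  0  0  0  0  0  0  0
0.066  0  5  3  3  3  6  2  0  0  0  0  0  0  4  0  0
0.074  1  3  4  7  6  5  8  6  6  0  0  0  0  4  0  0
0.082  1  4  3  5  6  4  4  4  4  0  0  0  0  4  1  0
0.09  0  7  2  7  5  6  6  4  4  0  0  0  0  5  0  0
0.098  0  4  5  3  0  1  1  1  0  0  0  0  0  1  0  0
0.106  0  5  0  0  0  0  0  0  0  0  0  0  0  0  0  0
0.114  1  3  5  6  1  0  3  1  0  0  0  0  3  2  1  0
0.122  0  0  1  1  5  0  1  1  0  0  0  0  0  0  0  0
post 149 [0.71381385 0.06547819 0.0187198 ] 0.0011337922297325748 [0.69869276 0.0429756  0.03068945] [0.73695787 0.0712622  0.09996146]
```

The grid shows the pile's blade back at +6 mm and its handle end at -90 mm, so the pile sits 10 mm further up the slope than I assumed. The post is at x≈0.7145, not at the foot's centre. The held paddle reads about 6.5 mm to the right of the pile. I'll correct for both.

```bash
cat >> tgt.py <<'E'
home0=home.copy()
home=home+.010*xs+.0065*ys+.0015*zs
E
python3 - <<'E'
from tgt import *
s,r=state();print((Rt*r.inv()).as_rotvec())
for a in [(-.115,.005),(-.06,.005),(0,0)]:
    t=tcp(*a);print(a,t.round(4),'d',(t-s['eef_pos']).round(4))
print(ys,xs)
E
```

```text
[-4.62461325e-05  8.49867535e-04 -1.40340953e-03]
(-0.115, 0.005) [0.4338 0.0978 0.2523] d [ 0.0521  0.0008 -0.0234]
(-0.06, 0.005) [0.4812 0.0932 0.2798] d [ 0.0995 -0.0038  0.0041]
(0, 0) [0.5354 0.088  0.3054] d [ 0.1537 -0.0091  0.0297]
[0.09684796 0.99529919 0.        ] [ 0.8619291  -0.08387033  0.5       ]
```

```bash
python3 -m jog '[{"ax":0,"ay":0,"az":0,"x":0.015,"y":0.0005,"z":0,"hand":0},{"ax":0,"ay":-0.012,"az":0,"x":0.033,"y":0.0008,"z":-0.008,"hand":0},{"ax":0,"ay":-0.012,"az":0,"x":0.049,"y":0.0008,"z":-0.018,"hand":0},{"ax":0,"ay":-0.012,"az":0,"x":0.05,"y":0.0008,"z":-0.0235,"hand":0},{"ax":0,"ay":-0.012,"az":0,"x":0.05,"y":0.0008,"z":-0.0235,"hand":0}]'
cat > meas.py <<'E'
from m import *
from tgt import *
def grid(tag,f=5):
    s,r=state();M=r.as_matrix();mid=s['eef_pos']+tx*M[:,0]+tz*M[:,2]-home
    print('pred s,l,n',(mid@xs).round(4),(mid@ys).round(4),(mid@zs).round(4),'rot',(Rt*r.inv()).as_rotvec().round(4),s['force'].round(1))
    h=home0+.01*xs
    for n in ["side","scene"]:
        im,d=manip.grab_frame(n)
        y0,x0=(110,230) if n=="side" else (160,260)
        cv2.imwrite(f"pics/{tag}_{n}.png",cv2.resize(im[y0:y0+115,x0:x0+155],None,fx=f,fy=f,interpolation=cv2.INTER_CUBIC))
        np.save(f"pics/{tag}_{n}.npy",d)
        P=pts(n,d,np.ones_like(d,bool));C=im[d>0].astype(int);K=P-h;L=np.stack([K@xs,K@ys,K@zs],1)
        w=(C[:,2]-C[:,0]>25)&(abs(L[:,1])<.07)&(L[:,0]>-.25)&(L[:,0]<.1)&(L[:,2]>-.03)&(L[:,2]<.05);L=L[w]
        for lo in np.arange(-.24,.1,.02):
            k=L[(L[:,0]>lo)&(L[:,0]<lo+.02)]
            if len(k)<8: continue
            hz=np.histogram(k[:,2],np.arange(-.03,.05,.003));i=hz[0].argmax();zt=k[abs(k[:,2]-(hz[1][i]+.0015))<.003]
            print(n,f"{lo:.2f}",len(k),'z',np.median(zt[:,2]).round(4),'y',np.percentile(zt[:,1],[3,97]).round(4))
E
python3 -c "
from meas import *
grid('k')"
```

```text
time: 5.6
eef_pos: [0.4316, 0.098, 0.2508]
tcp_rot: [0.868, 0.024, 0.495, -0.041]
force: [-1.6, 0.1, -1.8]
opening: 0.0219
pred s,l,n -0.1159 0.0002 0.0053 rot [ 0.0001  0.01   -0.0016] [-1.6  0.1 -1.8]
side -0.22 36 z 0.0083 y [-0.0076  0.0108]
side -0.20 55 z 0.01 y [-0.0087  0.0147]
side -0.18 29 z 0.01 y [-0.0077  0.0153]
side -0.16 15 z 0.0089 y [-0.0076  0.0104]
side -0.14 56 z 0.0101 y [-0.0111  0.0142]
side -0.12 168 z 0.0103 y [-0.0372  0.0412]
side -0.10 168 z 0.0104 y [-0.0389  0.0414]
side -0.08 167 z 0.0103 y [-0.0385  0.0393]
side -0.06 167 z 0.0101 y [-0.0376  0.0402]
side -0.04 157 z 0.0077 y [-0.0399  0.0425]
side -0.02 104 z -0.007 y [-0.0395  0.0299]
side -0.00 182 z -0.0054 y [-0.0428  0.0375]
side 0.02 132 z -0.005 y [-0.0379  0.0381]
side 0.04 85 z -0.0051 y [-0.0411  0.0405]
side 0.06 83 z -0.0047 y [-0.0403  0.0372]
side 0.08 85 z -0.0078 y [-0.038   0.0115]
scene -0.18 13 z 0.0125 y [0.0057 0.0155]
scene -0.16 29 z 0.0121 y [-0.006   0.0174]
scene -0.14 31 z 0.0124 y [-0.01   0.014]
scene -0.12 98 z 0.0129 y [-0.037  0.042]
scene -0.10 105 z 0.0126 y [-0.0368  0.0423]
scene -0.08 111 z 0.0121 y [-0.0369  0.0418]
scene -0.06 110 z 0.0124 y [-0.0377  0.0408]
scene -0.04 180 z 0.0104 y [-0.0379  0.042 ]
scene -0.02 101 z -0.0048 y [-0.0333  0.0345]
scene -0.00 75 z -0.0043 y [-0.0399  0.0285]
scene 0.02 54 z -0.0042 y [-0.0396 -0.0084]
scene 0.04 50 z -0.0043 y [-0.0389 -0.0116]
scene 0.06 82 z -0.0042 y [-0.0393  0.0064]
scene 0.08 28 z -0.0044 y [-0.0403  0.0017]
```

```bash
python3 -c "
import cv2,numpy as np
cv2.imwrite('pics/k_both.png',np.vstack([cv2.resize(cv2.imread('pics/k_'+n+'.png'),(400,297)) for n in ('side','scene')]))"
```

```text
(no output)
```

View pics/k_both.png

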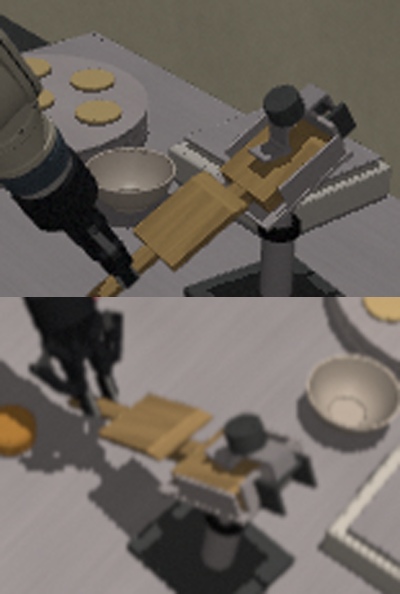

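Clearance is 5-7 mm, parallel to the pile, with the paddle about 2 mm left of its centre. I'll trim both and move in to just short of the lip.

```bash
python3 -m jog '[{"ax":0,"ay":0,"az":0,"x":0.008,"y":-0.002,"z":0.003,"hand":0},{"ax":0,"ay":0,"az":0,"x":0.016,"y":-0.003,"z":0.007,"hand":0},{"ax":0,"ay":0,"az":0,"x":0.024,"y":-0.004,"z":0.0115,"hand":0},{"ax":0,"ay":0,"az":0,"x":0.0313,"y":-0.0045,"z":0.0153,"hand":0},{"ax":0,"ay":0,"az":0,"x":0.0313,"y":-0.0045,"z":0.0153,"hand":0}]'
python3 -c "
from meas import *
grid('l',4)
a=[cv2.imread('pics/l_'+n+'.png') for n in ('side','scene')]
cv2.imwrite('pics/l_both.png',cv2.resize(np.vstack(a),(400,595)))" | grep -v -e '-0.2[0-9] ' -e '-0.1[0-9] '
```

```text
time: 6.12
eef_pos: [0.4644, 0.0933, 0.2688]
tcp_rot: [0.869, 0.024, 0.493, -0.041]
force: [1.4, 0.4, 0.1]
opening: 0.0218
pred s,l,n -0.0775 -0.0013 0.0046 rot [-0.      0.0146 -0.0012] [1.4 0.4 0.1]
side -0.08 173 z 0.0096 y [-0.0409  0.0392]
side -0.06 164 z 0.0097 y [-0.0394  0.0405]
side -0.04 172 z 0.0098 y [-0.04    0.0397]
side -0.02 172 z 0.01 y [-0.0401  0.0378]
side -0.00 198 z 0.0077 y [-0.0409  0.0383]
side 0.02 114 z -0.0053 y [-0.0406  0.0363]
side 0.04 82 z -0.0065 y [-0.0389  0.0407]
side 0.06 83 z -0.0064 y [-0.0369  0.0382]
side 0.08 87 z -0.0078 y [-0.0359  0.0127]
scene -0.08 107 z 0.0106 y [-0.0384  0.0429]
scene -0.06 113 z 0.0107 y [-0.0397  0.0414]
scene -0.04 116 z 0.0104 y [-0.0383  0.0408]
scene -0.02 124 z 0.0106 y [-0.0375  0.041 ]
scene -0.00 183 z 0.0071 y [-0.0395  0.0383]
scene 0.02 60 z -0.0042 y [-0.0409 -0.0092]
scene 0.04 51 z -0.0044 y [-0.0389 -0.0108]
scene 0.06 84 z -0.0041 y [-0.0401  0.0067]
scene 0.08 28 z -0.0055 y [-0.0378 -0.004 ]
```

View pics/l_side.png

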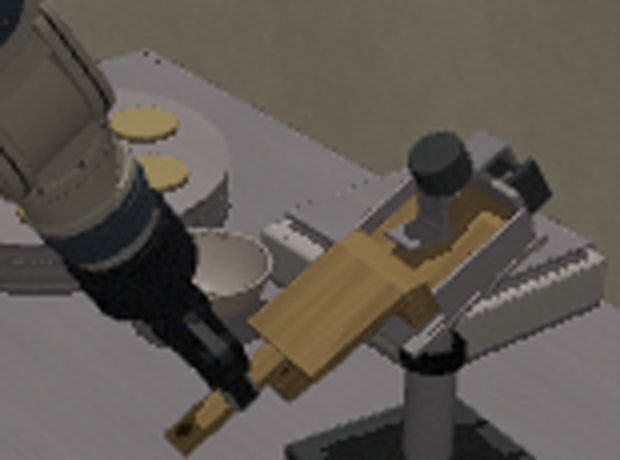

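The front edge is centred between the guides, just short of the lip, with about 5 mm clearance. I'll lower it 2.5 mm and push in slowly while watching the force.

```bash
python3 -m jog '[{"ax":0,"ay":0,"az":0,"x":0.003,"y":-0.0003,"z":-0.001,"hand":0},{"ax":0,"ay":0,"az":0,"x":0.0055,"y":-0.0005,"z":0.0003,"hand":0},{"ax":0,"ay":0,"az":0,"x":0.008,"y":-0.0007,"z":0.0018,"hand":0},{"ax":0,"ay":0,"az":0,"x":0.0105,"y":-0.0009,"z":0.0033,"hand":0},{"ax":0,"ay":0,"az":0,"x":0.0115,"y":-0.001,"z":0.0038,"hand":0}]'
python3 -c "
from tgt import *
s,r=state();M=r.as_matrix();mid=s['eef_pos']+tx*M[:,0]+tz*M[:,2]-home
print((mid@xs).round(4),(mid@ys).round(4),(mid@zs).round(4),s['force']@np.stack([xs,ys,zs],1))"
```

```text
time: 6.63
eef_pos: [0.4746, 0.0924, 0.2715]
tcp_rot: [0.868, 0.024, 0.494, -0.041]
force: [0.9, -0.3, -1.6]
opening: 0.0218
-0.0677 -0.0012 0.0016 [-0.01012567 -0.17429313 -1.83861865]
```

```bash
python3 -m jog '[{"ax":0,"ay":0,"az":0,"x":0.0025,"y":-0.0002,"z":0.0015,"hand":0},{"ax":0,"ay":0,"az":0,"x":0.005,"y":-0.0005,"z":0.003,"hand":0},{"ax":0,"ay":0,"az":0,"x":0.0078,"y":-0.0007,"z":0.0045,"hand":0},{"ax":0,"ay":0,"az":0,"x":0.0104,"y":-0.001,"z":0.006,"hand":0},{"ax":0,"ay":0,"az":0,"x":0.0104,"y":-0.001,"z":0.006,"hand":0}]'
python3 -c "
from meas import *
grid('n',4)" | grep -v -e '-0.2[0-9] ' -e '-0.1[0-9] '
```

```text
time: 7.05
eef_pos: [0.4856, 0.0913, 0.2778]
tcp_rot: [0.868, 0.024, 0.494, -0.041]
force: [0.3, -0.1, -1.3]
opening: 0.0218
pred s,l,n -0.0549 -0.0012 0.0016 rot [ 0.      0.0126 -0.0013] [ 0.3 -0.1 -1.3]
side -0.08 99 z 0.0057 y [-0.0117  0.0137]
side -0.06 168 z 0.007 y [-0.0396  0.0413]
side -0.04 167 z 0.0067 y [-0.0395  0.0409]
side -0.02 168 z 0.0065 y [-0.0402  0.0386]
side -0.00 209 z 0.0072 y [-0.0388  0.0399]
side 0.02 135 z 0.005 y [-0.0419  0.0415]
side 0.04 77 z -0.0049 y [-0.0404  0.0416]
side 0.06 82 z -0.0054 y [-0.0394  0.0367]
side 0.08 88 z -0.0076 y [-0.0386  0.0107]
scene -0.08 40 z 0.0077 y [-0.0105  0.0151]
scene -0.06 107 z 0.008 y [-0.0354  0.0402]
scene -0.04 117 z 0.0077 y [-0.0385  0.0412]
scene -0.02 120 z 0.0077 y [-0.0381  0.0407]
scene -0.00 121 z 0.0076 y [-0.0391  0.0382]
scene 0.02 76 z 0.0048 y [-0.0406 -0.009 ]
scene 0.04 69 z -0.0043 y [-0.0391 -0.012 ]
scene 0.06 84 z -0.0044 y [-0.0397  0.0079]
scene 0.08 26 z -0.0049 y [-0.0386 -0.0054]
```

View pics/n_side.png

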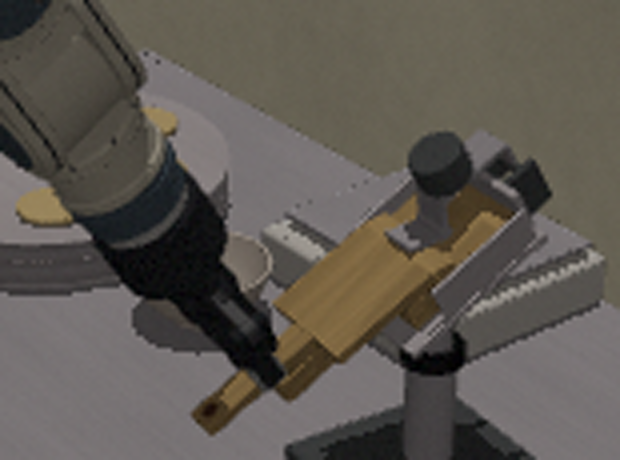

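The front edge is now under the lip (side crop, about (410,240)). I'll keep pushing.

```bash
python3 -m jog '[{"ax":0,"ay":0,"az":0,"x":0.0025,"y":-0.0002,"z":0.001,"hand":0},{"ax":0,"ay":0,"az":0,"x":0.005,"y":-0.0005,"z":0.002,"hand":0},{"ax":0,"ay":0,"az":0,"x":0.0078,"y":-0.0007,"z":0.0035,"hand":0},{"ax":0,"ay":0,"az":0,"x":0.0104,"y":-0.001,"z":0.005,"hand":0},{"ax":0,"ay":0,"az":0,"x":0.0104,"y":-0.001,"z":0.005,"hand":0}]'
cat > q.py <<'E'
from tgt import *
s,r=state();M=r.as_matrix();mid=s['eef_pos']+tx*M[:,0]+tz*M[:,2]-home
print((mid@xs).round(4),(mid@ys).round(4),(mid@zs).round(4),'F',(s['force']@np.stack([xs,ys,zs],1)).round(1),'M',s['moment'].round(2))
E
python3 q.py
```

```text
time: 7.57
eef_pos: [0.4957, 0.0903, 0.2823]
tcp_rot: [0.868, 0.024, 0.495, -0.041]
force: [-1.9, -0.1, -1.4]
opening: 0.0218
-0.0441 -0.0012 0.0004 F [-2.3 -0.3 -0.3] M [0.12 1.17 0.  ]
```

```bash
python3 -m jog '[{"ax":0,"ay":0,"az":0,"x":0.0025,"y":-0.0002,"z":0.0015,"hand":0},{"ax":0,"ay":0,"az":0,"x":0.005,"y":-0.0005,"z":0.003,"hand":0},{"ax":0,"ay":0,"az":0,"x":0.0078,"y":-0.0007,"z":0.0045,"hand":0},{"ax":0,"ay":0,"az":0,"x":0.0104,"y":-0.001,"z":0.006,"hand":0},{"ax":0,"ay":0,"az":0,"x":0.0104,"y":-0.001,"z":0.006,"hand":0}]'
python3 q.py
python3 -c "
from meas import *
grid('o',4)" | grep -v -e '-0.2[0-9] ' -e '-0.1[0-9] '
```

```text
time: 7.98
eef_pos: [0.5069, 0.0892, 0.2889]
tcp_rot: [0.868, 0.024, 0.494, -0.041]
force: [1.1, 0.2, -1.6]
opening: 0.0219
-0.0308 -0.0012 0.0006 F [ 0.2  0.3 -1.9] M [0.06 0.77 0.06]
pred s,l,n -0.0308 -0.0012 0.0006 rot [-0.      0.0126 -0.0012] [ 1.1  0.2 -1.6]
side -0.08 41 z -0.0188 y [-0.0127 -0.0076]
side -0.06 94 z 0.0048 y [-0.0116  0.0133]
side -0.04 157 z 0.0046 y [-0.038   0.0373]
side -0.02 171 z 0.005 y [-0.0399  0.0413]
side -0.00 208 z 0.0048 y [-0.0396  0.0411]
side 0.02 151 z 0.0046 y [-0.0415  0.0398]
side 0.04 93 z 0.0038 y [-0.0418  0.0405]
side 0.06 86 z -0.0016 y [-0.043   0.0436]
side 0.08 91 z -0.0076 y [-0.0377  0.0159]
scene -0.08 48 z 0.0071 y [-0.0066  0.0163]
scene -0.06 47 z 0.0069 y [-0.009   0.0141]
scene -0.04 91 z 0.0067 y [-0.0377  0.0435]
scene -0.02 128 z 0.0067 y [-0.037   0.0389]
scene -0.00 98 z 0.0064 y [-0.0393  0.0398]
scene 0.02 60 z 0.0064 y [-0.0392 -0.0082]
scene 0.04 68 z 0.0047 y [-0.0402 -0.0121]
scene 0.06 120 z -0.0041 y [-0.0393  0.0081]
scene 0.08 29 z -0.0045 y [-0.0407  0.0061]
```

View pics/o_side.png

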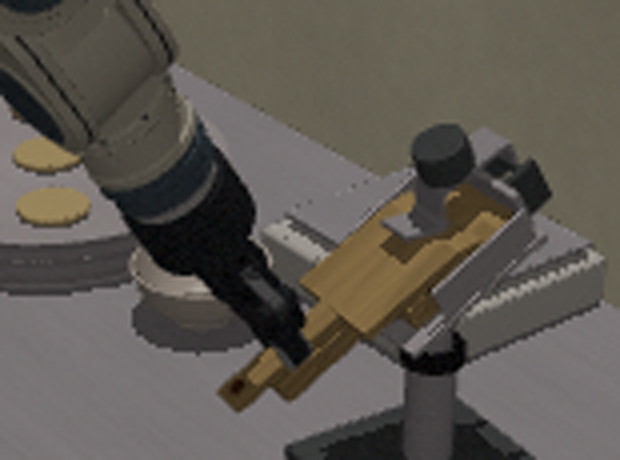

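The presser has climbed onto the blade and there is almost no gap to the pile. I'll continue to near the stop.

```bash
python3 -m jog '[{"ax":0,"ay":0,"az":0,"x":0.0045,"y":-0.0004,"z":0.0025,"hand":0},{"ax":0,"ay":0,"az":0,"x":0.009,"y":-0.0008,"z":0.005,"hand":0},{"ax":0,"ay":0,"az":0,"x":0.013,"y":-0.0012,"z":0.0075,"hand":0},{"ax":0,"ay":0,"az":0,"x":0.0165,"y":-0.0016,"z":0.0093,"hand":0},{"ax":0,"ay":0,"az":0,"x":0.0165,"y":-0.0016,"z":0.0093,"hand":0}]'
python3 q.py
```

```text
time: 8.5
eef_pos: [0.5244, 0.0875, 0.299]
tcp_rot: [0.869, 0.024, 0.493, -0.041]
force: [1.5, -0.8, -0.9]
opening: 0.022
-0.0101 -0.0012 0.0006 F [ 0.9 -0.6 -1.5] M [0.01 0.36 0.03]
```

```bash
python3 -m jog '[{"ax":0,"ay":0,"az":0,"x":0.0017,"y":-0.0002,"z":0.001,"hand":0},{"ax":0,"ay":0,"az":0,"x":0.0034,"y":-0.0003,"z":0.002,"hand":0},{"ax":0,"ay":0,"az":0,"x":0.005,"y":-0.0005,"z":0.0029,"hand":0},{"ax":0,"ay":0,"az":0,"x":0.006,"y":-0.0006,"z":0.0035,"hand":0},{"ax":0,"ay":0,"az":0,"x":0.006,"y":-0.0006,"z":0.0035,"hand":0}]'
python3 q.py
```

```text
time: 8.92
eef_pos: [0.5306, 0.0869, 0.3027]
tcp_rot: [0.869, 0.024, 0.493, -0.041]
force: [-0.7, 1.1, -2.3]
opening: 0.022
-0.0028 -0.0012 0.0007 F [-1.8  1.1 -1.6] M [ 0.1   0.9  -0.05]
```

```bash
python3 -m jog '[{"ax":0,"ay":0,"az":0,"x":0.0009,"y":-0.0001,"z":0.0005,"hand":0},{"ax":0,"ay":0,"az":0,"x":0.0018,"y":-0.0002,"z":0.001,"hand":0},{"ax":0,"ay":0,"az":0,"x":0.0026,"y":-0.0003,"z":0.0015,"hand":0},{"ax":0,"ay":0,"az":0,"x":0.0026,"y":-0.0003,"z":0.0015,"hand":0}]'
python3 q.py
```

```text
time: 9.25
eef_pos: [0.5333, 0.0866, 0.3043]
tcp_rot: [0.869, 0.024, 0.493, -0.041]
force: [-0.3, -0.1, -2.6]
opening: 0.0219
0.0004 -0.0012 0.0007 F [-1.5 -0.1 -2.1] M [ 0.09  0.92 -0.03]
```

```bash
for i in 1; do python3 -m jog '[{"ax":0,"ay":0,"az":0,"x":0.0009,"y":-0.0001,"z":0.0005,"hand":0},{"ax":0,"ay":0,"az":0,"x":0.0018,"y":-0.0002,"z":0.001,"hand":0},{"ax":0,"ay":0,"az":0,"x":0.0026,"y":-0.0003,"z":0.0015,"hand":0},{"ax":0,"ay":0,"az":0,"x":0.0026,"y":-0.0003,"z":0.0015,"hand":0}]'; done
python3 q.py
python3 -c "
from meas import *
grid('p',4)" | grep -v -e '-0.2[0-9] ' 
```

```text
time: 9.58
eef_pos: [0.535, 0.0863, 0.3047]
tcp_rot: [0.868, 0.024, 0.494, -0.041]
force: [-6.2, 0.2, -5.2]
opening: 0.0219
0.0014 -0.0015 -0.0 F [-7.9 -0.4 -1.4] M [-0.01  2.14 -0.04]
pred s,l,n 0.0014 -0.0015 -0.0 rot [ 0.0002  0.0117 -0.001 ] [-6.2  0.2 -5.2]
side -0.10 91 z 0.0048 y [-0.0085  0.0134]
side -0.08 99 z 0.0043 y [-0.0104  0.0122]
side -0.06 67 z 0.0051 y [-0.0119  0.0139]
side -0.04 56 z -0.0174 y [-0.014 -0.009]
side -0.02 127 z 0.0047 y [-0.03   0.027]
side -0.00 204 z 0.0046 y [-0.0409  0.0384]
side 0.02 166 z 0.0045 y [-0.0411  0.0421]
side 0.04 98 z 0.0043 y [-0.0423  0.0417]
side 0.06 101 z 0.0043 y [-0.0415  0.0417]
side 0.08 94 z 0.0014 y [-0.0418  0.0084]
scene -0.10 24 z -0.005 y [-0.0113 -0.0053]
scene -0.08 24 z -0.0142 y [-0.0111 -0.0081]
scene -0.06 36 z 0.0068 y [0.0014 0.0152]
scene -0.04 53 z 0.0069 y [-0.0079  0.0146]
scene -0.02 53 z 0.0057 y [-0.0355  0.0293]
scene -0.00 93 z 0.0065 y [-0.0389  0.0384]
scene 0.02 63 z 0.0063 y [-0.0379 -0.008 ]
scene 0.04 59 z 0.0064 y [-0.0391 -0.0122]
scene 0.06 86 z 0.0055 y [-0.0406  0.0301]
scene 0.08 80 z 0.0044 y [-0.0402  0.0409]
```

View pics/p_side.png

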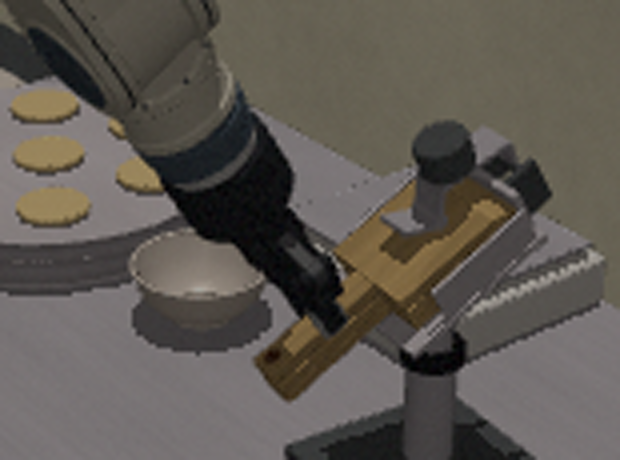

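The paddle reached the stop at 8 N, in line with the pile handles below. I'll press slightly further, settle, and open the fingers gradually.

```bash
python3 -m jog '[{"ax":0,"ay":0,"az":0,"x":0.0008,"y":-0.0001,"z":0.0003,"hand":0},{"ax":0,"ay":0,"az":0,"x":0.0014,"y":-0.0001,"z":0.0001,"hand":0},{"ax":0,"ay":0,"az":0,"x":0.0014,"y":-0.0001,"z":0.0001,"hand":0}]'
python3 q.py
```

```text
time: 9.93
eef_pos: [0.5358, 0.0862, 0.3041]
tcp_rot: [0.867, 0.024, 0.495, -0.042]
force: [-7.3, -0.0, -3.0]
opening: 0.0221
0.0014 -0.0015 -0.001 F [-7.8 -0.8  1.1] M [-0.02  2.01 -0.02]
```

```bash
python3 -m jog '[{"ax":0,"ay":0,"az":0,"x":0.001,"y":-0.0001,"z":0.0004,"hand":0.25},{"ax":0,"ay":0,"az":0,"x":0.001,"y":-0.0001,"z":0.0004,"hand":0.35},{"ax":0,"ay":0,"az":0,"x":0.001,"y":-0.0001,"z":0.0004,"hand":0.45},{"ax":0,"ay":0,"az":0,"x":0.001,"y":-0.0001,"z":0.0004,"hand":0.5},{"ax":0,"ay":0,"az":0,"x":0.001,"y":-0.0001,"z":0.0004,"hand":0.5}]'
python3 -c "
from meas import *
grid('r',4)" | grep -v -e '-0.2[0-9] ' 
```

```text
time: 10.35
eef_pos: [0.5373, 0.086, 0.3051]
tcp_rot: [0.868, 0.024, 0.495, -0.042]
force: [-0.0, -0.5, 0.5]
opening: 0.0431
pred s,l,n 0.0035 -0.0015 -0.0007 rot [ 0.0004  0.0113 -0.001 ] [-0.  -0.5  0.5]
side -0.10 82 z 0.0044 y [-0.0101  0.0116]
side -0.08 101 z 0.0043 y [-0.0118  0.0143]
side -0.06 71 z 0.0037 y [-0.0088  0.0148]
side -0.04 25 z -0.017 y [-0.013  -0.0074]
side -0.02 116 z 0.0039 y [-0.0353  0.0258]
side -0.00 208 z 0.0044 y [-0.0373  0.0416]
side 0.02 163 z 0.0041 y [-0.0403  0.0407]
side 0.04 98 z 0.0046 y [-0.0397  0.0422]
side 0.06 104 z 0.0041 y [-0.0422  0.0406]
side 0.08 97 z 0.0014 y [-0.0426  0.0079]
scene -0.10 11 z -0.0069 y [-0.0116 -0.0079]
scene -0.06 35 z 0.0057 y [-0.0072  0.0123]
scene -0.04 59 z 0.005 y [-0.0096  0.013 ]
scene -0.02 50 z 0.0056 y [-0.03    0.0194]
scene -0.00 89 z 0.0056 y [-0.0389  0.0419]
scene 0.02 68 z 0.0056 y [-0.0405 -0.0069]
scene 0.04 55 z 0.0057 y [-0.04   -0.0124]
scene 0.06 84 z 0.0056 y [-0.0401  0.0322]
scene 0.08 83 z 0.0045 y [-0.0402  0.0424]
```

View pics/r_side.png

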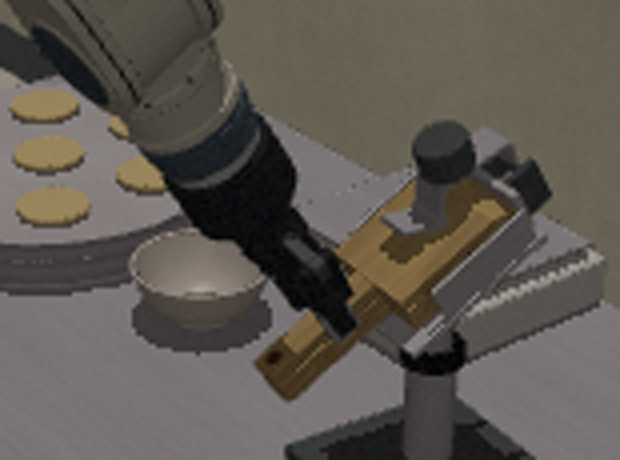

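Released; the paddle top is 9.5-10 mm above the old pile level and flat. Backing out along the tool axis.

```bash
python3 -m jog '[{"ax":0,"ay":0,"az":0,"x":-0.005,"y":0.0005,"z":0.0087,"hand":0.5},{"ax":0,"ay":0,"az":0,"x":-0.015,"y":0.0015,"z":0.026,"hand":0.6},{"ax":0,"ay":0,"az":0,"x":-0.03,"y":0.003,"z":0.052,"hand":0.7},{"ax":0,"ay":0,"az":0,"x":-0.045,"y":0.0045,"z":0.078,"hand":0.7},{"ax":0,"ay":0,"az":0,"x":-0.06,"y":0.006,"z":0.1,"hand":0.7}]'
python3 -m jog '[{"ax":0,"ay":0,"az":0,"x":-0.02,"y":0.02,"z":0.01,"hand":0.7},{"ax":0,"ay":0,"az":0,"x":-0.04,"y":0.04,"z":0.02,"hand":0.7},{"ax":0,"ay":0,"az":0,"x":-0.06,"y":0.07,"z":0.02,"hand":0.7},{"ax":0,"ay":0,"az":0,"x":-0.07,"y":0.1,"z":0.02,"hand":0.7},{"ax":0,"ay":0,"az":0,"x":-0.07,"y":0.1,"z":0.02,"hand":0.7}]'
python3 - <<'E'
from meas import *
grid('s',5)
for n in ["side","scene"]:
    d=np.load(f"pics/s_{n}.npy");P=pts(n,d,np.ones_like(d,bool));K=P-home0-.01*xs;L=np.stack([K@xs,K@ys,K@zs],1)
    m=(abs(L[:,1])<.03)&(abs(L[:,2]-.005)<.0035)&(abs(L[:,0])<.15)
    H=L[m&(abs(L[:,1])<.01)];B=L[m&(abs(L[:,1])>.018)]
    print(n,'handle end',np.sort(H[:,0])[:6].round(4),'blade back',np.sort(B[:,0])[:8].round(4))
    for t in ["round_mid","biscuits_mid"]:
        manip.grab_frame(n)
        for r in manip.masks_of(n,t)[:1]:
            print(n,t,np.round(r['centre']),np.median(pts(n,d,r['mask']),0).round(3))
    u=P[(abs(L[:,0]-.05)<.05)&(abs(L[:,1])<.02)&(L[:,2]>.05)];print('weight top n',(np.percentile((u-home0-.01*xs)@zs,98)+.005).round(4))
E
```

```text
time: 10.87
eef_pos: [0.4761, 0.0921, 0.4072]
tcp_rot: [0.868, 0.024, 0.494, -0.042]
force: [2.0, -0.3, 1.5]
opening: 0.0596
time: 11.28
eef_pos: [0.4035, 0.1953, 0.4286]
tcp_rot: [0.869, 0.024, 0.493, -0.039]
force: [0.2, 0.0, -0.1]
opening: 0.0594
pred s,l,n -0.0588 0.095 0.1781 rot [-0.0015  0.0139 -0.0053] [ 0.2  0.  -0.1]
side -0.10 91 z 0.004 y [-0.0105  0.0134]
side -0.08 97 z 0.0035 y [-0.011   0.0134]
side -0.06 100 z 0.0042 y [-0.0114  0.0136]
side -0.04 94 z 0.0037 y [-0.0101  0.0124]
side -0.02 132 z 0.0039 y [-0.0348  0.0245]
side -0.00 204 z 0.0043 y [-0.0383  0.0406]
side 0.02 160 z 0.0042 y [-0.0396  0.041 ]
side 0.04 101 z 0.0045 y [-0.0414  0.0405]
side 0.06 101 z 0.0045 y [-0.0422  0.0411]
side 0.08 98 z 0.0013 y [-0.043  0.01 ]
scene -0.10 42 z 0.0052 y [-0.008   0.0139]
scene -0.08 54 z 0.0055 y [-0.0091  0.0126]
scene -0.06 57 z 0.0057 y [-0.0093  0.014 ]
scene -0.04 59 z 0.0058 y [-0.0104  0.0126]
scene -0.02 50 z 0.0053 y [-0.0234  0.0358]
scene -0.00 89 z 0.0057 y [-0.0385  0.0384]
scene 0.02 64 z 0.0051 y [-0.0396 -0.0068]
scene 0.04 56 z 0.0063 y [-0.0398 -0.0136]
scene 0.06 88 z 0.0054 y [-0.0405  0.0362]
scene 0.08 75 z 0.0045 y [-0.0407  0.041 ]
side handle end [-0.098  -0.0976 -0.0971 -0.0959 -0.0959 -0.0956] blade back [-0.0023 -0.002  -0.0018 -0.0011 -0.001  -0.0004 -0.0004  0.    ]
side round_mid [379. 324.] [ 0.524 -0.295  0.01 ]
side biscuits_mid [257. 269.] [0.407 0.028 0.028]
weight top n 0.0649
scene handle end [-0.101  -0.0986 -0.0972 -0.0948 -0.0936 -0.0927] blade back [-0.003  -0.0028 -0.0014 -0.0011 -0.001  -0.0006  0.0001  0.0002]
scene round_mid [207. 312.] [ 0.534 -0.296  0.01 ]
scene biscuits_mid [262. 210.] [0.419 0.032 0.029]
weight top n 0.0644
```

View pics/s_side.png

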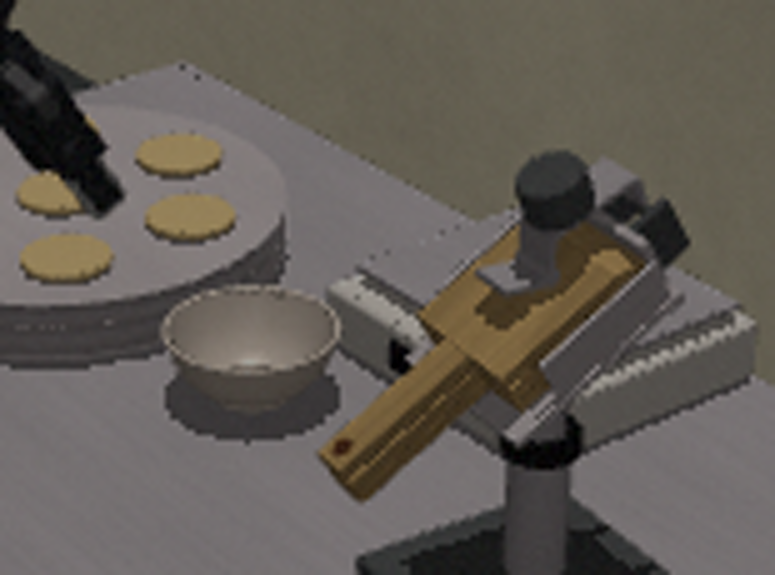

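View pics/s_scene.png

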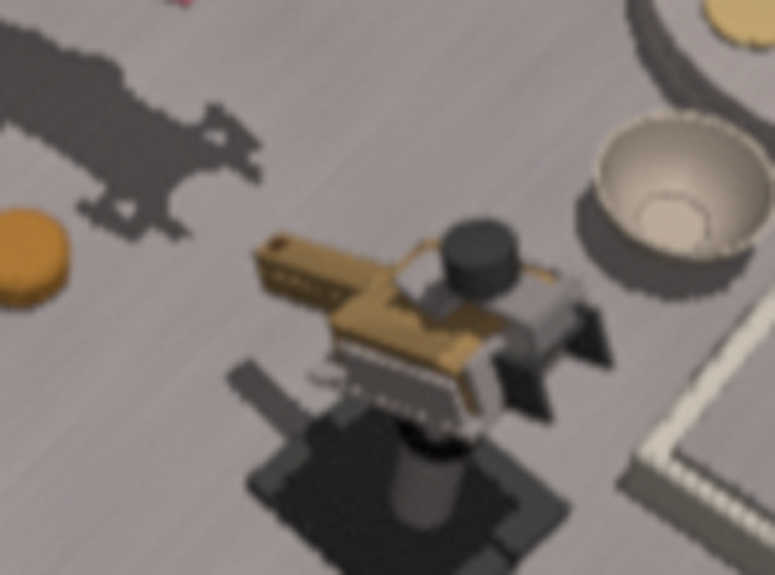

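The paddle lies flat with the presser on it and its handle end flush with the pile's. Before handing in I'll check whether it slid back after release.

```bash
python3 - <<'E'
import cv2,numpy as np
for n,(x,y,w,h) in {"side":(60,84,25,16),"scene":(48,44,24,16)}.items():
    g={t:cv2.cvtColor(cv2.resize(cv2.imread(f"pics/{t}_{n}.png"),(155,115),interpolation=cv2.INTER_AREA),cv2.COLOR_BGR2GRAY) for t in "prs"}
    g={k:cv2.resize(v,None,fx=8,fy=8,interpolation=cv2.INTER_CUBIC) for k,v in g.items()}
    T=g['s'][y*8:(y+h)*8,x*8:(x+w)*8]
    for k in "pr":
        r=cv2.matchTemplate(g[k],T,cv2.TM_CCOEFF_NORMED);_,v,_,l=cv2.minMaxLoc(r);print(n,k,v.__round__(3),l[0]/8-x,l[1]/8-y)
E
```

```text
side p 0.899 0.0 -0.25
side r 0.907 0.0 -0.125
scene p 0.813 36.0 -4.125
scene r 0.814 36.0 -4.0
```

No slide: the handle end moved 0 px sideways and 0.25 px down, which fits the blade settling. Handing in.

```bash
python3 -c "
from rig import manip
s=manip.get_state();print(s['time'],s['force'])
print(manip.job_done())"
```

```text
11.7833 [-0.46120556  0.13303013 -0.33779841]
the job is handed in; nothing more can be done
None
```

I gripped the light-wood square paddle by its handle and pitched it nose up 30°. I slid it under the presser lip until it met the stop at about 8 N, pressed it down onto the pile, released it and backed the arm clear. The job was handed in at 11.8 s.

**Final checks, both fixed cameras:**
- **Seating:** the paddle's top is flat, 9–10 mm above the old pile top. Its blade edges and handle end are flush with the pile to within about 2 mm.
- **Presser:** its weight's top went from about 55 mm to about 65 mm above the old pile, so the arm has lifted about one paddle and rests on the blade.
- **Round paddle and biscuits:** both are where they were, within 1–3 mm of noise.
- **Slip after release:** the side view shows no slide back, only 0.25 px of downward settling. The same check in the scene view found no valid match, so this rests on the side view alone.

**Disagreements along the way:**
- The foot's centre is not the post's axis; the two are 10 mm apart. I re-measured from the post and the pile.
- The robot's own position reading and the fixed cameras differed by about 6 mm sideways. I followed the cameras, lining the held paddle up with the pile.

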